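# Recharge the refillable spray can

### The arm

A 7-joint arm with a two-finger parallel gripper is mounted at the origin on the work surface. World frame = base frame: x ahead of the robot, y to its left, z up, the work surface at z = 0. Lengths are in mm, angles in rad, forces in N, time in s.
With the tool pointing down it reaches from about 425 to 825 mm from the base axis. Payload 3.6 kg.
Tool frame: the origin (TCP) lies between the finger pads; the fingertips stand 17 mm ahead of it and the grasp point (between the pads) lies 2 mm behind it (r.tip_reach is the distance from the TCP to the fingertips, in mm); z points along the fingers, y is the line along which they close (so a half turn about z gives the same grasp; the last joint's range is limited). The gripper opens to 85 mm and grips with 20 to 120 N. Pads are 22 mm wide; open, the fingers measure 114 mm over their backs; the gripper's body (76 mm by 85 mm) begins 54 mm behind the grasp point. The pads swing forward as they close: fully open they stand 13 mm farther back than shut.
Start: joints at [-1.131, 0.615, -0.013, 1.423, 0.008, 1.103, -0.04], TCP at [292.485, 580.445, 248.297] pointing down, gripper open.
Joint ranges: [-3.12, 3.12], [-0.3, 2.06], [-1.34, 1.32], [0.26, 2.42], [-1.36, 4.5], [0.01, 1.98], [-2.84, 2.84]. Speed limits (rad/s): [2.79, 2.79, 3.14, 3.14, 3.14, 3.14, 3.14].

### API

Orientations are given as a unit quaternion [w, x, y, z].
In Python, from cell import state, imaging, r gives the robot as it stands.
- The arm moves only by the tool step_arm, never from a script. Its argument "series" is a list of rows, each an object with "translation": the shift along the tool's x, y, z in m, a list of three; "roll": the turn about the tool's z in degrees; "fingers": the opening, from 0 (shut) to 1 (fully open). In form: [{"translation": [dx, dy, dz], "roll": roll, "fingers": fingers}, ...]. A call has 1 to 20 rows; each row is the pose to reach, as a shift and turn from the pose commanded when the call began, along the tool's axes at that moment; what a row does not reach only later rows make up. A row lasts 1/10 s, in which the tool goes at most 50 mm and 8.59 degrees, less where a joint would pass 70% of its speed; a pose out of reach is approached as far as the arm can. A call with a gripper value outside its range is refused whole. The fingers move at their own pace and stop on an object; "squeeze" is the grip in N (left out, the last holds). Time passes only in rows, so rows that repeat a pose let the fingers close. It gives the time, the measured TCP pose, the force, the opening and the grip force at its end, in the units of the state.
- state(): the state, without advancing time (a new reading comes with each control period).
- imaging.snapshot(name): name is "side" or "top"; returns a dict with "frame" (480x640x3 uint8, blue, green, red), "camera_matrix" (3x3 intrinsics, pixels), "extrinsics" (4x4, takes a point from camera to world coordinates). Camera axes: x right, y up, looking along -z (the intrinsics and any distortion apply to the point x, -y, -z); pixel columns grow to the right and rows downward; lengths in mm; the calibration is good to about 2 mm. A picture is of the moment at which its call begins. There is no depth.
- r.sign_off(): hands the job in; it is judged then, once.
The state is a dict: "t": time; "qpos": joint angles; "qd": joint speeds; "joint_torque": joint torques, N m; "position": TCP position; "ee_rot": TCP orientation; "ft_force": force on the tool from outside, world axes, zero at the start; "wrist_torque": the same for the moment, N m; "grip_width": finger opening in mm; "gripper_force": force on a finger pad.
Only numpy, scipy, OpenCV 4.12 (cv2) and the standard library are available. Lean on these libraries where they do the work, as an engineer would, in place of code of your own. Each camera call takes 0.05 s, during which the arm holds its last target. There are 200 camera calls.

### The job

Swing the charging station's shut-off lever all the way over to open the air, then take the refillable spray can that stands on the bench, set it upright on the middle of the station's sprung pad and press it straight down until it is fully home on the collar, keeping it there for a second. Then stand the can upright in the free bay of the rack and let go, leaving the lever open and the jar, the bottle and the full can standing where they are.

Things in the scene. Friction and masses are not known exactly. Their poses are not given: they have to be found in the camera images.
- can: The refillable can to charge: bare aluminium, 56 mm in diameter, straight side to 112 mm, domed shoulder, black spray head 18 mm wide; 140 mm tall, 0.15 to 0.31 kg. It stands on the bench in a row along x with the jar and the bottle, at any of three places, over 20 mm free around it, more on its +y and -y sides. Origin at the centre of its flat underside, z up its axis.
- station: Air-charging station fixed on the bench: a green box 170 (x) x 250 (y) x 45 mm high, turned by up to 0.3 rad. Origin at the centre of its underside, z up. On its deck: at y = +55 mm a steel collar with the sprung pad in it, at y = -75 mm the shut-off lever; at x = +62 mm a gauge and a block, below 70 mm high.
- pad_top (a point): Centre of the top face of the station's sprung pad, a black rubber disc 48 mm in diameter, which stands 67 mm above the bench, 14 mm proud of the collar, and moves straight down with it.
- collar (a point): Centre of the flat top of the steel collar round the pad, 82 mm outside diameter, 53 mm above the bench, fixed. A can on the pad is fully home when its underside, wider than the pad, rests on this collar.
- pad (a joint): Travel of the sprung pad in m: 0 = up, grows as it is pressed; about 0.014 when the can's underside meets the collar (stop at 0.016). The spring takes about 5 N to start moving (it carries the standing can) and about 15 N at 14 mm; it springs back.
- lever (a joint): Angle of the shut-off lever in rad: 0 = shut, leaning 0.5 rad from upright to the station's -x; 1.0 = open, leaning 0.5 rad to its +x. Starts at 0 to 0.2. Turns about the station's y axis, pivot at x = 0, y = -75 mm, 67 mm above the bench; stays where it is left (stiff, under 2 N at the ball).
- lever_tip (a point): Centre of the steel ball, 26 mm across, at the end of the lever's 10 mm rod, 80 mm from the pivot (the ball's top is at most 160 mm above the bench).
- rack: Shallow dark steel rack fixed on the bench, 215 (x) x 120 (y) x 20 mm high, walls and floor 5 mm thick, with one wall across the middle making two bays, each about 100 x 110 mm inside. Origin at the centre of its underside; turned by up to 0.25 rad. The bay on its -x side (nearer the robot) is free.
- rack_free (a point): Centre of the inner floor of the free bay, 5 mm above the bench.
- full_can: A full can exactly like the one to charge, standing in the other bay of the rack. Bystander; origin at the centre of its underside.
- jar: Bystander: amber glass jar with a steel lid, 64 mm in diameter, 85 mm tall, in the row with the can. Origin at the centre of its underside.
- bottle: Bystander: grey plastic bottle with a narrow neck and white cap, 52 mm in diameter, 135 mm tall, in the row with the can. Origin at the centre of its underside.
There are look-alikes about, which are no part of the job. What is shaped like the can but pink or red is not meant. There is more than one size of the rack; the one meant has the size given above.

How it is judged (in metres and radians):
On the way, in this order (a step that is already met when the one before it is completed fails the run):
1. the shut-off lever is swung fully open while the pad is up (value of joint lever above 0.85 rad and value of joint pad below 0.004 m), for 0.1 s.
2. with the lever open, the can, upright and centred within 12 mm, presses the pad fully down (over 12 mm) for a second (value of joint lever above 0.85 rad and value of joint pad above 0.012 m and contact force between can and pad above 3 N and horizontal distance between can and pad_top below 0.012 m and angle between can's own z axis and vertical below 0.12 rad), for 0.9 s.
At the end, for the whole second after the job is handed in: The charged can stands upright (within 0.08 rad) and still on the floor of the rack's free bay, released; the lever is open (over 0.85 rad of 1.0), the pad is up again, and the full can still stands in the other bay (horizontal distance between can and rack_free below 0.04 m and z of each of can, full_can in the frame of rack below 0.01 m and angle between each of can, full_can's own z axis and vertical below 0.08 rad and linear speed of can below 0.02 m/s and value of joint lever above 0.85 rad and value of joint pad below 0.002 m and x of full_can in the frame of rack above 0.02 m); the robot touches nothing.
It fails at once if the jar, the bottle or the full can is moved more than 30 mm or tipped (distance of any of jar, bottle, full_can from where it was at the start of the episode above 0.03 m or angle between any of jar, bottle, full_can's own z axis and vertical above 0.4 rad).
It also fails if it takes over 66 s, if anything falls off the work surface, if the arm or the gripper's body presses on something with over 40 N, if the wrist force passes 120 N, or if a joint passes its speed limit or range.

## Working session

There is one attempt and no reset: what is moved stays moved. The work goes in short steps, Python scripts to look and compute and a tool call to move; the robot and the scene stay as the last step left them, time stands still between calls to the robot, and variables do not carry over. Pictures are saved under pics/ and viewed, at most 10 in all, crops included, and the job is handed in when it is done.

Besides the shell and the picture viewer there is one more tool, called by a JSON object that holds its "fn" and its "kwargs". step_arm: Moves the arm, as the interface text tells. Its arguments: {"type":"object","properties":{"series":{"type":"array"},"squeeze":{"type":"number"}},"required":["series"]}

```bash
mkdir -p pics; python3 - <<'E'
from cell import state, imaging, r
import cv2,numpy as np
for n in("top","side"):
    s=imaging.snapshot(n); cv2.imwrite(f"pics/{n}0.png",s["frame"]); np.savez(f"{n}.npz",**s)
    print(n,s["camera_matrix"].tolist(),np.round(s["extrinsics"],3).tolist(),[k for k in s])
st=state();print(st)
E
```

```text
top [[509.52322836075933, 0.0, 317.918982434571], [0.0, 509.52322836075933, 243.20435918117224], [0.0, 0.0, 1.0]] [[-0.015, 0.997, -0.072, 462.635], [-1.0, -0.014, 0.022, 12.3], [0.021, 0.072, 0.997, 1143.535], [0.0, 0.0, 0.0, 1.0]] ['frame', 'camera_matrix', 'extrinsics']
side [[532.1396958210073, 0.0, 314.3504634073697], [0.0, 532.1396958210073, 241.86151446091188], [0.0, 0.0, 1.0]] [[0.984, 0.084, -0.158, 345.642], [-0.178, 0.546, -0.819, -952.203], [0.017, 0.834, 0.552, 769.823], [0.0, 0.0, 0.0, 1.0]] ['frame', 'camera_matrix', 'extrinsics']
{'t': 0.1, 'qpos': array([-1.13050193,  0.61581016, -0.01260208,  1.42476726,  0.0080934 ,
        1.10343483, -0.04038611]), 'qd': array([-0.00126452, -0.00297634,  0.00043572, -0.00318677,  0.00155506,
       -0.00071056, -0.00038502]), 'joint_torque': array([ 6.02134805e-04, -4.70381927e+01,  2.59749088e-01, -1.71570522e+01,
        1.00000366e-02,  5.89629170e-03,  9.15178333e-06]), 'position': array([292.21074352, 579.8646388 , 247.25253862]), 'ee_rot': array([-2.57706269e-04,  2.31252253e-01,  9.72893104e-01, -1.15639365e-03]), 'ft_force': array([-1.05393754, -0.19424062, -0.77293682]), 'wrist_torque': array([-0.02881787, -0.00716414,  0.01955457]), 'gripper_force': 0.0, 'grip_width': 85.4066301405159}
```

View pics/top0.png

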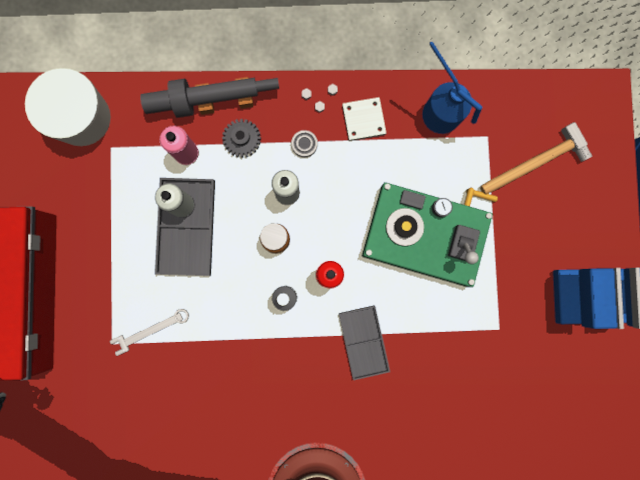

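View pics/side0.png

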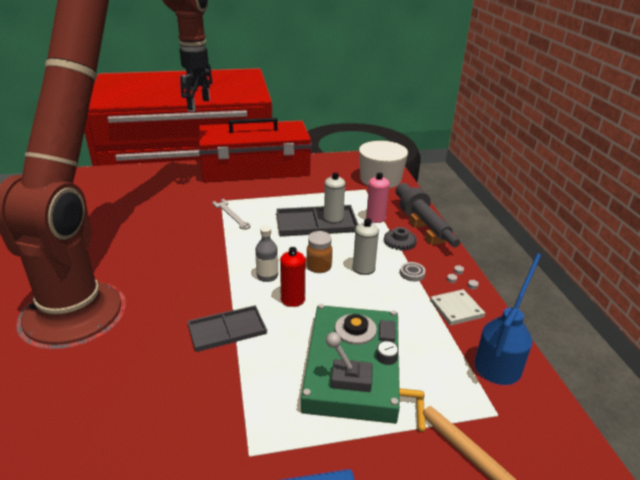

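The top view shows the can at (285,185), the jar at (274,238), the bottle at (284,298) and the station pad at (406,227). The lever ball is at (473,257), and the large rack at (186,227) has its free bay at about (185,250). In the side view the can's head is at (368,224) and the ball at (334,340).

```bash
cat > h.py <<'E'
import numpy as np,cv2
from scipy.spatial.transform import Rotation as R
def ray(s,p):
    K=s["camera_matrix"];E=s["extrinsics"]
    d=np.linalg.inv(K)@[p[0],p[1],1]; d=E[:3,:3]@(d*[1,-1,-1]); return E[:3,3],d/np.linalg.norm(d)
def plane(s,p,z):
    o,d=ray(s,p); return (o+d*(z-o[2])/d[2])
def tri(a,pa,b,pb):
    o1,d1=ray(a,pa);o2,d2=ray(b,pb)
    t=np.linalg.lstsq(np.c_[d1,-d2],o2-o1,rcond=None)[0]
    x,y=o1+t[0]*d1,o2+t[1]*d2; return (x+y)/2,np.linalg.norm(x-y)
def blob(mask,x0,y0,x1,y1,hull=False):
    m=np.zeros_like(mask);m[y0:y1,x0:x1]=mask[y0:y1,x0:x1]
    c=max(cv2.findContours(m,cv2.RETR_EXTERNAL,cv2.CHAIN_APPROX_NONE)[0],key=cv2.contourArea)
    M=cv2.moments(c); return np.array([M["m10"],M["m01"]])/M["m00"],c
def move(st,goal,roll=0): # shift in tool axes, m
    q=st["ee_rot"]; return R.from_quat([*q[1:],q[0]]).inv().apply(np.array(goal)-st["position"])/1000
E
python3 - <<'E'
from h import *
T=dict(np.load("top.npz"));S=dict(np.load("side.npz"))
def hsv(s): return cv2.cvtColor(s["frame"],cv2.COLOR_BGR2HSV)
t,s=hsv(T),hsv(S); P=lambda *a:print(*[np.round(x,1) if not isinstance(x,str) else x for x in a])
I=lambda h,lo,hi:cv2.inRange(h,np.array(lo),np.array(hi))
b,c=blob(I(t,(0,0,0),(180,255,70)),276,170,296,192); b2,c2=blob(I(s,(0,0,0),(180,255,70)),358,215,378,236)
P("can head",b,b2,cv2.contourArea(c),plane(T,b,140),*tri(T,b,S,b2))
g,c=blob(I(t,(50,80,30),(85,255,255)),350,170,500,300); h=cv2.convexHull(c)
q=cv2.boxPoints(cv2.minAreaRect(c)); W=np.array([plane(T,p,45) for p in q]);P("station",W,W.mean(0),np.linalg.norm(np.diff(W,axis=0),axis=1))
y,c=blob(I(t,(15,120,120),(35,255,255)),395,215,418,238); y2,_=blob(I(s,(12,120,120),(35,255,255)),343,312,368,335)
P("pad",y,y2,plane(T,y,67),*tri(T,y,S,y2))
co,c=blob(I(t,(0,0,150),(180,60,255)),384,205,428,248); e=cv2.fitEllipse(cv2.convexHull(c));P("collar",e[0],plane(T,e[0],53),np.array(e[1])*1090/509)
r_,c=blob(I(t,(0,0,0),(180,90,110)),150,172,220,282); q=cv2.boxPoints(cv2.minAreaRect(c)); W=np.array([plane(T,p,20) for p in q]);P("rack",q,W,W.mean(0),np.linalg.norm(np.diff(W,axis=0),axis=1))
big=[cv2.resize(T["frame"][170:290,360:500],None,fx=4,fy=4,interpolation=2),cv2.resize(S["frame"][310:400,300:405],None,fx=2,fy=2)]
o=np.zeros((480,780,3),np.uint8);o[:,:560]=big[0];o[:180,565:775]=big[1];cv2.imwrite("pics/st.png",o)
E
```

```text
can head [284.3 180.9] [367.3 221.9] 40.5 [660.3  55.6 140. ] [662.5  55.8 132.7] 1.5
station [[ 514.  -105.3   45. ]
 [ 675.5 -155.5   45. ]
 [ 602.2 -396.9   45. ]
 [ 441.6 -343.9   45. ]] [ 558.3 -250.4   45. ] [169.1 252.2 169.1]
pad [406.2 225.6] [355.8 321.4] [ 575.5 -199.8   67. ] [ 575.9 -199.8   67.2] 0.9
collar [404.9 226.3] [ 575.5 -199.7   53. ] [79.9 81.4]
rack [[155.2 273. ]
 [159.4 177. ]
 [214.4 179.5]
 [210.2 275.4]] [[483.4 344.9  20. ]
 [695.8 337.2  20. ]
 [689.  215.8  20. ]
 [476.3 225.1  20. ]] [586.1 280.8  20. ] [212.5 121.6 212.9]
```

View pics/st.png

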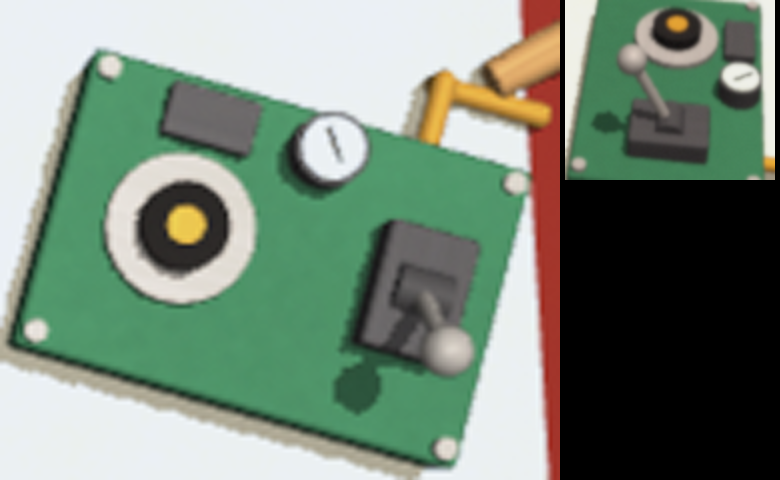

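The enlarged crop shows the pad centre at (184,225), the collar concentric with it, and the ball at (448,350) leaning to the station's -x. The sizes agree with the spec: station 169 x 252, rack 212 x 121, collar about 81, pad at z 67.2.

```bash
python3 - <<'E'
from h import *
from cell import state,r
T=dict(np.load("top.npz"));S=dict(np.load("side.npz"))
print("ball",tri(T,(472,257.5),S,(333.5,339)),r.tip_reach)
a=-0.295;xh=np.array([np.cos(a),np.sin(a)]);yh=np.array([-xh[1],xh[0]])
pad=np.array([575.6,-199.8]);piv=pad-130*yh;print("pivot",piv)
st=state()
for u in(-85,14):
    g=piv+u*xh;print(u,g,np.round(move(st,[*g,250]),3))
for g in((560,330,250),(640,0,250)):print(g,np.round(move(st,g),3))
E
```

```text
ball (array([ 503.60805261, -314.75706612,  140.49380352]), np.float64(2.2037299495762)) 17.0
pivot [ 537.80381948 -324.1842785 ]
-85 [ 456.47563739 -299.47139124] [-0.542 -0.711 -0.001]
14 [ 551.19904948 -328.2546364 ] [-0.64  -0.694 -0.001]
(560, 330, 250) [-0.352 -0.103 -0.002]
(640, 0, 250) [-0.572 -0.361 -0.002]
```

{"fn": "step_arm", "kwargs": {"series": [{"translation": [-0.352,-0.103,0],"roll": 0,"fingers": 0},{"translation": [-0.352,-0.103,0],"roll": 0,"fingers": 0},{"translation": [-0.352,-0.103,0],"roll": 0,"fingers": 0},{"translation": [-0.352,-0.103,0],"roll": 0,"fingers": 0},{"translation": [-0.352,-0.103,0],"roll": 0,"fingers": 0},{"translation": [-0.352,-0.103,0],"roll": 0,"fingers": 0},{"translation": [-0.352,-0.103,0],"roll": 0,"fingers": 0},{"translation": [-0.352,-0.103,0],"roll": 0,"fingers": 0},{"translation": [-0.572,-0.361,0],"roll": -5,"fingers": 0},{"translation": [-0.572,-0.361,0],"roll": -9.9,"fingers": 0},{"translation": [-0.572,-0.361,0],"roll": -9.9,"fingers": 0},{"translation": [-0.572,-0.361,0],"roll": -9.9,"fingers": 0},{"translation": [-0.572,-0.361,0],"roll": -9.9,"fingers": 0},{"translation": [-0.572,-0.361,0],"roll": -9.9,"fingers": 0},{"translation": [-0.572,-0.361,0],"roll": -9.9,"fingers": 0},{"translation": [-0.572,-0.361,0],"roll": -9.9,"fingers": 0}]}}

```text
t: 1.7
position: [641.3, -9.1, 247.6]
ee_rot: [0.0, 0.153, 0.988, -0.004]
ft_force: [-0.1, -0.5, -1.1]
grip_width: -0.5
gripper_force: 0.0
```

{"fn": "step_arm", "kwargs": {"series": [{"translation": [0.088,-0.34,0],"roll": 0,"fingers": 0},{"translation": [0.088,-0.34,0],"roll": 0,"fingers": 0},{"translation": [0.088,-0.34,0],"roll": 0,"fingers": 0},{"translation": [0.088,-0.34,0],"roll": 0,"fingers": 0},{"translation": [0.088,-0.34,0],"roll": 0,"fingers": 0},{"translation": [0.088,-0.34,0],"roll": 0,"fingers": 0},{"translation": [0.088,-0.34,0],"roll": 0,"fingers": 0},{"translation": [0.088,-0.34,0],"roll": 0,"fingers": 0},{"translation": [0.088,-0.34,0],"roll": 0,"fingers": 0},{"translation": [0.088,-0.34,0.03],"roll": 0,"fingers": 0},{"translation": [0.088,-0.34,0.06],"roll": 0,"fingers": 0},{"translation": [0.088,-0.34,0.09],"roll": 0,"fingers": 0},{"translation": [0.088,-0.34,0.103],"roll": 0,"fingers": 0},{"translation": [0.088,-0.34,0.103],"roll": 0,"fingers": 0},{"translation": [0.088,-0.34,0.103],"roll": 0,"fingers": 0}]}}

```text
t: 3.2
position: [459.6, -297.5, 145.5]
ee_rot: [0.0, 0.145, 0.989, 0.001]
ft_force: [0.0, 0.2, 0.3]
grip_width: 0.3
gripper_force: 0.0
```

```bash
python3 - <<'E'
from h import *
from cell import state,imaging
st=state();print(st["position"],st["ee_rot"])
p=np.array([537.8,-324.2]);a=-0.295;d=st["position"][:2]-p
print("u,v",d@[np.cos(a),np.sin(a)],d@[-np.sin(a),np.cos(a)],"pushto14",move(st,[551.2,-328.3,145]))
E
```

```text
[ 459.55422274 -297.49731654  145.50485009] [2.94479565e-04 1.44892801e-01 9.89447189e-01 5.00518653e-04]
u,v -82.6292614954105 2.8000191886956536 pushto14 [-0.09662952 -0.00323253  0.00054367]
```

Now push the ball slowly to near the open stop.

{"fn": "step_arm", "kwargs": {"series": [{"translation": [-0.01,-0.003,0],"roll": 0,"fingers": 0},{"translation": [-0.02,-0.003,0],"roll": 0,"fingers": 0},{"translation": [-0.028,-0.003,0],"roll": 0,"fingers": 0},{"translation": [-0.035,-0.003,0],"roll": 0,"fingers": 0},{"translation": [-0.042,-0.003,0],"roll": 0,"fingers": 0},{"translation": [-0.049,-0.003,0],"roll": 0,"fingers": 0},{"translation": [-0.056,-0.003,0],"roll": 0,"fingers": 0},{"translation": [-0.063,-0.003,0],"roll": 0,"fingers": 0},{"translation": [-0.07,-0.003,0],"roll": 0,"fingers": 0},{"translation": [-0.077,-0.003,0],"roll": 0,"fingers": 0},{"translation": [-0.083,-0.003,0],"roll": 0,"fingers": 0},{"translation": [-0.088,-0.003,0],"roll": 0,"fingers": 0},{"translation": [-0.092,-0.003,0],"roll": 0,"fingers": 0},{"translation": [-0.094,-0.003,0],"roll": 0,"fingers": 0},{"translation": [-0.094,-0.003,0],"roll": 0,"fingers": 0}]}}

```text
t: 4.7
position: [547.6, -329.5, 145.3]
ee_rot: [0.0, 0.146, 0.989, -0.0]
ft_force: [-0.2, -0.4, 0.9]
grip_width: 0.3
gripper_force: 0.0
```

```bash
python3 - <<'E'
from h import *
from cell import state,imaging
T=imaging.snapshot("top");S=imaging.snapshot("side")
o=np.zeros((480,780,3),np.uint8);o[:,:560]=cv2.resize(T["frame"][170:290,360:500],None,fx=4,fy=4);o[:180,565:775]=cv2.resize(S["frame"][310:400,300:405],None,fx=2,fy=2);cv2.imwrite("pics/l1.png",o)
E
```

```text
(no output)
```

View pics/l1.png

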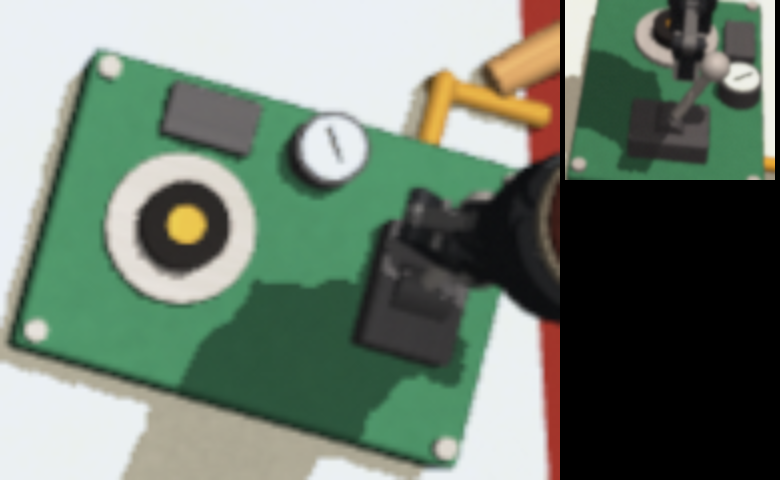

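The side crop shows the lever leaning to +x, with the ball at (715,66), which is full-image (375,343). I'll intersect that ray with the lever plane to get the angle.

```bash
python3 - <<'E'
from h import *
S=dict(np.load("side.npz"));a=-0.295;xh=np.array([np.cos(a),np.sin(a),0]);yh=np.array([-xh[1],xh[0],0])
for px in((375,343),(333.5,339)):
    o,d=ray(S,px);p=np.array([537.8,-324.2,67]);t=((p-o)@yh)/(d@yh);w=o+t*d-p
    print(w@xh,w[2],np.hypot(w@xh,w[2]),0.5+np.arctan2(w@xh,w[2]))
from cell import state
st=state();print(st["position"],np.round(move(st,[551.2+5.7,-328.3-1.7,145]),4))
E
```

```text
35.210079448488464 72.69034304783031 80.76902665737728 0.9510773949483786
-34.411436217137506 72.86807181873519 80.58475558755808 0.05880353743483224
[ 547.56745724 -329.45926657  145.57936854] [-0.0091  0.0022  0.0006]
```

{"fn": "step_arm", "kwargs": {"series": [{"translation": [-0.002,0.0,0],"roll": 0,"fingers": 0},{"translation": [-0.0035,0.0,0],"roll": 0,"fingers": 0},{"translation": [-0.0035,0.0,0],"roll": 0,"fingers": 0},{"translation": [-0.0035,0.0,0],"roll": 0,"fingers": 0},{"translation": [0.01,0.0,0],"roll": 0,"fingers": 0},{"translation": [0.025,0.0,0],"roll": 0,"fingers": 0},{"translation": [0.025,0.0,-0.03],"roll": 0,"fingers": 0},{"translation": [0.025,0.0,-0.07],"roll": 0,"fingers": 0},{"translation": [0.025,0.0,-0.105],"roll": 0,"fingers": 0},{"translation": [0.025,0.0,-0.105],"roll": 0,"fingers": 1},{"translation": [0.025,0.0,-0.105],"roll": 0,"fingers": 1}]}}

```text
t: 5.9
position: [523.8, -322.3, 251.5]
ee_rot: [0.001, 0.146, 0.989, -0.001]
ft_force: [-0.7, 0.7, -0.3]
grip_width: 28.4
gripper_force: 0.0
```

```bash
python3 - <<'E'
from h import *
from cell import state
st=state();print(st["position"],np.round(move(st,[661,56,250]),4))
S=dict(np.load("side.npz"))
q=st["ee_rot"];print(np.degrees(2*np.arctan2(q[2],q[1])))
T=dict(np.load("top.npz"))
# cross-check can axis: aluminium body outline vs. head in top view
g=cv2.cvtColor(T["frame"],cv2.COLOR_BGR2HSV);print(plane(T,(284.3,180.9),140),plane(T,(284.3,180.9),133))
E
```

```text
[ 523.82072305 -322.31038617  251.45004083] [-0.0217  0.4018  0.0013]
163.1610936379069
[660.36313775  55.54184228 140.        ] [661.74236292  55.84346794 133.        ]
```

{"fn": "step_arm", "kwargs": {"series": [{"translation": [-0.022,0.402,0],"roll": -4,"fingers": 1},{"translation": [-0.022,0.402,0],"roll": -8,"fingers": 1},{"translation": [-0.022,0.402,0],"roll": -12,"fingers": 1},{"translation": [-0.022,0.402,0],"roll": -16.8,"fingers": 1},{"translation": [-0.022,0.402,0],"roll": -16.8,"fingers": 1},{"translation": [-0.022,0.402,0],"roll": -16.8,"fingers": 1},{"translation": [-0.022,0.402,0],"roll": -16.8,"fingers": 1},{"translation": [-0.022,0.402,0],"roll": -16.8,"fingers": 1},{"translation": [-0.022,0.402,0],"roll": -16.8,"fingers": 1},{"translation": [-0.022,0.402,0],"roll": -16.8,"fingers": 1},{"translation": [-0.022,0.402,0],"roll": -16.8,"fingers": 1},{"translation": [-0.022,0.402,0],"roll": -16.8,"fingers": 1}]}}

```text
t: 7.1
position: [660.5, 53.4, 249.7]
ee_rot: [-0.001, 0.002, 1.0, -0.001]
ft_force: [-0.0, -0.6, -0.3]
grip_width: 85.3
gripper_force: 0.0
```

```bash
python3 - <<'E'
from h import *
from cell import state,imaging
st=state();q=st["ee_rot"];print(st["position"],np.degrees(2*np.arctan2(q[2],q[1])),np.round(move(st,[661.5,56,97]),4))
S=imaging.snapshot("side")["frame"];T=imaging.snapshot("top")["frame"]
o=np.zeros((480,780,3),np.uint8);o[:,:400]=cv2.resize(S[180:420,270:470],None,fx=2,fy=2);o[:300,405:780]=cv2.resize(T[150:300,350:500],(375,300));cv2.imwrite("pics/c1.png",o)
E
```

```text
[660.47417084  53.41629306 249.70954328] 179.74698226912008 [-0.0012  0.0029  0.1527]
```

View pics/c1.png

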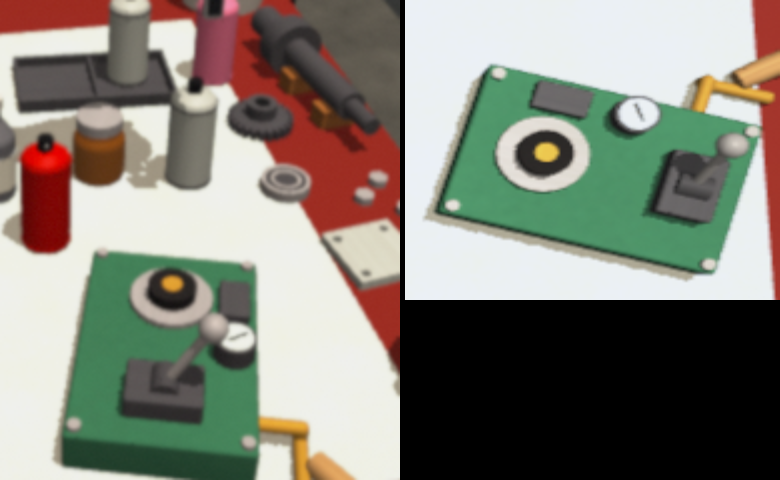

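The lever ball is now at (377,343) in the side view, which puts it at about 0.99 rad. The can is untouched, so I'll descend and grasp.

{"fn": "step_arm", "kwargs": {"series": [{"translation": [-0.001,0.0025,0.03],"roll": 0,"fingers": 1},{"translation": [-0.001,0.0025,0.06],"roll": 0,"fingers": 1},{"translation": [-0.001,0.0025,0.09],"roll": 0,"fingers": 1},{"translation": [-0.001,0.0025,0.115],"roll": 0,"fingers": 1},{"translation": [-0.001,0.0025,0.135],"roll": 0,"fingers": 1},{"translation": [-0.001,0.0025,0.152],"roll": 0,"fingers": 1},{"translation": [-0.001,0.0025,0.152],"roll": 0,"fingers": 1},{"translation": [-0.001,0.0025,0.152],"roll": 0,"fingers": 1},{"translation": [-0.001,0.0025,0.152],"roll": 0,"fingers": 0.7},{"translation": [-0.001,0.0025,0.152],"roll": 0,"fingers": 0.4},{"translation": [-0.001,0.0025,0.152],"roll": 0,"fingers": 0.4},{"translation": [-0.001,0.0025,0.152],"roll": 0,"fingers": 0.4},{"translation": [-0.001,0.0025,0.152],"roll": 0,"fingers": 0.4},{"translation": [-0.001,0.0025,0.152],"roll": 0,"fingers": 0.4}], "squeeze": 60}}

```text
t: 8.6
position: [663.0, 58.3, 100.1]
ee_rot: [0.002, 0.001, 1.0, -0.0]
ft_force: [-0.0, -1.6, 6.6]
grip_width: 54.3
gripper_force: 63.3
```

{"fn": "step_arm", "kwargs": {"series": [{"translation": [0,0,-0.01],"roll": 0,"fingers": 0.4},{"translation": [0,0,-0.03],"roll": 0,"fingers": 0.4},{"translation": [0,0,-0.06],"roll": 0,"fingers": 0.4},{"translation": [0,0,-0.09],"roll": 0,"fingers": 0.4},{"translation": [0,0,-0.12],"roll": 0,"fingers": 0.4},{"translation": [0,0,-0.12],"roll": 0,"fingers": 0.4},{"translation": [0,0,-0.12],"roll": 0,"fingers": 0.4},{"translation": [0,0,-0.12],"roll": 0,"fingers": 0.4}], "squeeze": 80}}

```text
t: 9.4
position: [660.4, 58.7, 216.3]
ee_rot: [-0.002, 0.0, 1.0, -0.0]
ft_force: [-0.2, 0.6, -2.4]
grip_width: 54.3
gripper_force: 84.3
```

```bash
python3 - <<'E'
from h import *
from cell import state,imaging
st=state();q=st["ee_rot"];print(st["position"],np.degrees(2*np.arctan2(q[2],q[1])),q,st["gripper_force"],np.round(move(st,[575.6,-199.8,217]),4))
S=imaging.snapshot("side")["frame"];cv2.imwrite("pics/g1.png",cv2.resize(S[60:260,270:470],None,fx=3,fy=3))
E
```

```text
[660.36515935  58.71732166 216.26308057] 179.97059992195196 [-2.23834120e-03  2.56563429e-04  9.99997435e-01 -2.34295949e-04] 84.26295161247253 [ 8.460e-02 -2.586e-01 -2.000e-04]
```

View pics/g1.png

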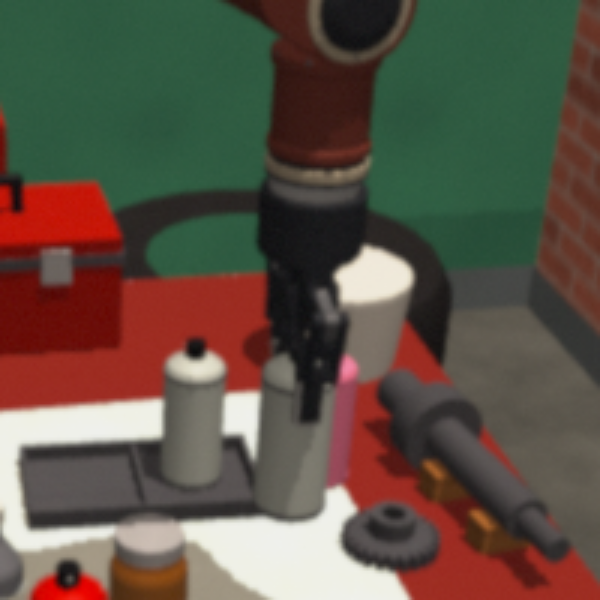

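```bash
python3 - <<'E'
from h import *
from cell import imaging
s=imaging.snapshot("side");S=dict(np.load("side.npz"))
def at(px,y):
    o,d=ray(s,px);return np.round(o+d*(y-o[1])/d[1],1)
f=s["frame"]
for r in(205,212,218,224): print(r,[tuple(int(v) for v in f[r,c]) for c in list(range(350,360))], [tuple(int(v) for v in f[r,c]) for c in range(374,386)])
for l,rr,row in((262,330,420),(258,325,480)):
    print(row,at((270+l/3,60+row/3),58.7),at((270+rr/3,60+row/3),58.7))
print("bottom",at((270+290/3,60+517/3),58.7-28),"finger",at((270+318/3,60+400/3),58.7-32), at((270+308/3,60+420/3),58.7-32))
# same for the can when standing on the bench at first (full res)
cv2.imwrite("pics/x.png",f)
E
```

```text
205 [(125, 129, 132), (172, 181, 181), (223, 230, 229), (231, 238, 237), (225, 232, 231), (183, 195, 192), (110, 118, 118), (75, 82, 84), (76, 84, 87), (79, 86, 89)] [(96, 106, 109), (108, 118, 120), (108, 119, 122), (108, 119, 121), (105, 115, 119), (100, 108, 118), (93, 93, 129), (90, 78, 147), (88, 72, 152), (87, 73, 151), (88, 73, 149), (83, 69, 146)]
212 [(45, 44, 48), (43, 44, 47), (74, 77, 81), (125, 132, 134), (157, 166, 167), (122, 131, 132), (83, 89, 91), (75, 83, 85), (78, 86, 88), (81, 88, 91)] [(110, 121, 125), (109, 121, 124), (108, 120, 122), (107, 117, 120), (101, 111, 116), (94, 98, 124), (92, 82, 146), (89, 72, 151), (89, 73, 152), (87, 70, 149), (85, 70, 147), (77, 65, 144)]
218 [(82, 82, 88), (73, 73, 79), (53, 53, 57), (37, 39, 41), (52, 55, 58), (67, 73, 76), (73, 81, 83), (76, 85, 87), (79, 88, 89), (82, 90, 92)] [(110, 121, 125), (110, 122, 125), (107, 119, 121), (104, 114, 118), (97, 103, 120), (92, 86, 137), (88, 75, 148), (89, 73, 152), (87, 72, 149), (88, 71, 148), (85, 70, 148), (80, 69, 156)]
224 [(85, 85, 90), (84, 85, 91), (82, 83, 89), (76, 78, 83), (67, 72, 74), (72, 79, 81), (77, 85, 87), (78, 86, 89), (80, 89, 91), (82, 91, 92)] [(109, 120, 123), (108, 120, 123), (106, 117, 120), (118, 129, 131), (166, 178, 178), (218, 227, 227), (227, 236, 235), (228, 237, 237), (230, 239, 238), (229, 239, 238), (220, 231, 234), (182, 196, 219)]
420 [636.6  58.7 191. ] [689.7  58.7 186.7]
480 [636.8  58.7 138.6] [690.4  58.7 133.8]
bottom [656.   30.7 120.8] finger [668.3  26.7 222.5] [662.1  26.7 206.5]
```

{"fn": "step_arm", "kwargs": {"series": [{"translation": [0.02,-0.04,0],"roll": 0,"fingers": 0.4},{"translation": [0.035,-0.09,0],"roll": 0,"fingers": 0.4},{"translation": [0.05,-0.13,0],"roll": 0,"fingers": 0.4},{"translation": [0.065,-0.17,0],"roll": 0,"fingers": 0.4},{"translation": [0.075,-0.21,0],"roll": 0,"fingers": 0.4},{"translation": [0.083,-0.24,0],"roll": 0,"fingers": 0.4},{"translation": [0.0874,-0.2585,0],"roll": 0,"fingers": 0.4},{"translation": [0.0874,-0.2585,0],"roll": 0,"fingers": 0.4},{"translation": [0.0874,-0.2585,0],"roll": 0,"fingers": 0.4},{"translation": [0.0874,-0.2585,0.015],"roll": 0,"fingers": 0.4},{"translation": [0.0874,-0.2585,0.03],"roll": 0,"fingers": 0.4},{"translation": [0.0874,-0.2585,0.04],"roll": 0,"fingers": 0.4},{"translation": [0.0874,-0.2585,0.04],"roll": 0,"fingers": 0.4},{"translation": [0.0874,-0.2585,0.04],"roll": 0,"fingers": 0.4}]}}

```text
t: 10.9
position: [574.8, -198.6, 178.4]
ee_rot: [0.0, -0.0, 1.0, 0.0]
ft_force: [-0.1, 0.6, -2.3]
grip_width: 54.2
gripper_force: 84.6
```

```bash
python3 - <<'E'
from h import *
from cell import state,imaging
st=state();print(st["position"],st["ee_rot"],st["ft_force"],np.round(move(st,[573,-199.8,170]),4))
S=imaging.snapshot("side")["frame"];T=imaging.snapshot("top")["frame"]
o=np.zeros((480,780,3),np.uint8);o[:,:400]=cv2.resize(S[190:350,300:433],(400,480));o[:300,405:780]=cv2.resize(T[150:300,350:500],(375,300));cv2.imwrite("pics/p1.png",o)
E
```

```text
[ 574.76397227 -198.55850579  178.37159359] [ 9.48605041e-05 -4.57366241e-04  9.99999857e-01  2.58865809e-04] [-0.06083644  0.63782845 -2.25454344] [ 0.0018 -0.0012  0.0084]
```

View pics/p1.png

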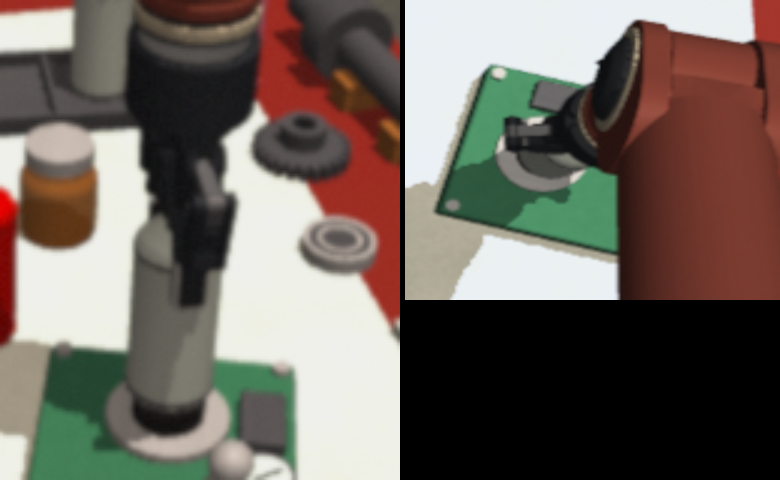

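The side crop shows the can (edges 128 to 212) centred over the pad and the collar (105 to 230), with a small gap below it. I'll press in stages.

{"fn": "step_arm", "kwargs": {"series": [{"translation": [0.0012,-0.001,0.003],"roll": 0,"fingers": 0.4},{"translation": [0.0012,-0.001,0.006],"roll": 0,"fingers": 0.4},{"translation": [0.0012,-0.001,0.009],"roll": 0,"fingers": 0.4},{"translation": [0.0012,-0.001,0.012],"roll": 0,"fingers": 0.4},{"translation": [0.0012,-0.001,0.015],"roll": 0,"fingers": 0.4},{"translation": [0.0012,-0.001,0.017],"roll": 0,"fingers": 0.4},{"translation": [0.0012,-0.001,0.019],"roll": 0,"fingers": 0.4},{"translation": [0.0012,-0.001,0.021],"roll": 0,"fingers": 0.4},{"translation": [0.0012,-0.001,0.021],"roll": 0,"fingers": 0.4}], "squeeze": 100}}

```text
t: 11.9
position: [573.4, -200.8, 158.7]
ee_rot: [0.001, 0.0, 1.0, -0.0]
ft_force: [-2.5, 0.5, 8.7]
grip_width: 53.7
gripper_force: 107.3
```

{"fn": "step_arm", "kwargs": {"series": [{"translation": [0,0,0.002],"roll": 0,"fingers": 0.4},{"translation": [0,0,0.004],"roll": 0,"fingers": 0.4},{"translation": [0,0,0.006],"roll": 0,"fingers": 0.4},{"translation": [0,0,0.006],"roll": 0,"fingers": 0.4},{"translation": [0,0,0.006],"roll": 0,"fingers": 0.4}]}}

```text
t: 12.4
position: [573.6, -200.8, 153.8]
ee_rot: [0.001, 0.0, 1.0, -0.0]
ft_force: [-3.2, -0.1, 11.8]
grip_width: 53.7
gripper_force: 108.3
```

{"fn": "step_arm", "kwargs": {"series": [{"translation": [0,0,0.001],"roll": 0,"fingers": 0.4},{"translation": [0,0,0.002],"roll": 0,"fingers": 0.4},{"translation": [0,0,0.003],"roll": 0,"fingers": 0.4},{"translation": [0,0,0.003],"roll": 0,"fingers": 0.4},{"translation": [0,0,0.003],"roll": 0,"fingers": 0.4}]}}

```text
t: 12.9
position: [573.9, -200.9, 153.3]
ee_rot: [0.002, 0.001, 1.0, -0.001]
ft_force: [-6.1, 0.0, 22.8]
grip_width: 53.6
gripper_force: 109.4
```

The force jumped by 11 N within 0.5 mm of travel, so the can is home on the collar. I'll hold it there.

{"fn": "step_arm", "kwargs": {"series": [{"translation": [0,0,0.001],"roll": 0,"fingers": 0.4},{"translation": [0,0,0.001],"roll": 0,"fingers": 0.4},{"translation": [0,0,0.001],"roll": 0,"fingers": 0.4},{"translation": [0,0,0.001],"roll": 0,"fingers": 0.4},{"translation": [0,0,0.001],"roll": 0,"fingers": 0.4},{"translation": [0,0,0.001],"roll": 0,"fingers": 0.4},{"translation": [0,0,0.001],"roll": 0,"fingers": 0.4},{"translation": [0,0,0.001],"roll": 0,"fingers": 0.4},{"translation": [0,0,0.001],"roll": 0,"fingers": 0.4},{"translation": [0,0,0.001],"roll": 0,"fingers": 0.4},{"translation": [0,0,0.001],"roll": 0,"fingers": 0.4},{"translation": [0,0,0.001],"roll": 0,"fingers": 0.4},{"translation": [0,0,0.001],"roll": 0,"fingers": 0.4},{"translation": [0,0,0.001],"roll": 0,"fingers": 0.4},{"translation": [0,0,0.001],"roll": 0,"fingers": 0.4}]}}

```text
t: 14.4
position: [574.0, -200.9, 153.3]
ee_rot: [0.002, 0.001, 1.0, -0.001]
ft_force: [-7.1, 1.0, 27.0]
grip_width: 53.8
gripper_force: 109.9
```

```bash
python3 - <<'E'
from h import *
from cell import state,imaging
st=state();print(st["position"],st["ee_rot"],st["ft_force"])
S=imaging.snapshot("side")["frame"]
cv2.imwrite("pics/p2.png",cv2.resize(S[190:370,300:433],(400,540)))
E
```

```text
[ 574.04177183 -200.89966162  153.30355107] [ 2.04609823e-03  5.18005892e-04  9.99997558e-01 -6.55155865e-04] [-7.09389715  1.0165863  27.02801409]
```

View pics/p2.png

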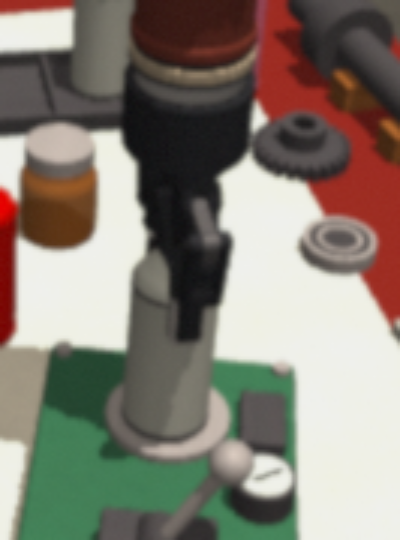

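The can's base now covers the pad and sits on the collar, centred (127 to 209 against 105 to 230), and the lever is still open. Next I lift and carry it to the rack.

{"fn": "step_arm", "kwargs": {"series": [{"translation": [0,0,-0.005],"roll": 0,"fingers": 0.4},{"translation": [0,0,-0.015],"roll": 0,"fingers": 0.4},{"translation": [0,0,-0.03],"roll": 0,"fingers": 0.4},{"translation": [0,0,-0.055],"roll": 0,"fingers": 0.4},{"translation": [0,0,-0.085],"roll": 0,"fingers": 0.4},{"translation": [0,0,-0.115],"roll": 0,"fingers": 0.4},{"translation": [0,0,-0.115],"roll": 0,"fingers": 0.4},{"translation": [0.003,0.04,-0.115],"roll": 0,"fingers": 0.4},{"translation": [0.007,0.08,-0.115],"roll": 0,"fingers": 0.4},{"translation": [0.011,0.12,-0.115],"roll": 0,"fingers": 0.4},{"translation": [0.014,0.16,-0.115],"roll": 0,"fingers": 0.4},{"translation": [0.018,0.2,-0.115],"roll": 0,"fingers": 0.4},{"translation": [0.021,0.24,-0.115],"roll": 0,"fingers": 0.4},{"translation": [0.025,0.28,-0.115],"roll": 0,"fingers": 0.4},{"translation": [0.029,0.32,-0.115],"roll": 0,"fingers": 0.4},{"translation": [0.032,0.36,-0.115],"roll": 0,"fingers": 0.4},{"translation": [0.036,0.4,-0.115],"roll": 0,"fingers": 0.4},{"translation": [0.039,0.44,-0.115],"roll": 0,"fingers": 0.4},{"translation": [0.042,0.47,-0.115],"roll": 0,"fingers": 0.4},{"translation": [0.043,0.484,-0.115],"roll": 0,"fingers": 0.4}]}}

```text
t: 16.45
position: [528.2, 287.5, 260.6]
ee_rot: [-0.002, -0.003, 1.0, 0.001]
ft_force: [-0.2, -0.1, -1.1]
grip_width: 53.7
gripper_force: 106.3
```

{"fn": "step_arm", "kwargs": {"series": [{"translation": [0,0,0],"roll": 0,"fingers": 0.4},{"translation": [0,0,0],"roll": 0,"fingers": 0.4},{"translation": [0,0,0],"roll": 0,"fingers": 0.4}]}}

```text
t: 16.75
position: [531.4, 280.2, 262.0]
ee_rot: [0.0, 0.002, 1.0, -0.001]
ft_force: [0.8, -0.9, -1.6]
grip_width: 53.6
gripper_force: 106.3
```

```bash
python3 - <<'E'
from h import *
from cell import state
st=state();q=st["ee_rot"];print(st["position"],st["ft_force"],st["gripper_force"],np.round(move(st,[531,283,107]),4))
E
```

```text
[531.39017271 280.1661751  261.95914443] [ 0.81433349 -0.92576903 -1.62742825] 106.32409930229187 [0.0004 0.0032 0.155 ]
```

{"fn": "step_arm", "kwargs": {"series": [{"translation": [0,0.003,0.03],"roll": 0,"fingers": 0.4},{"translation": [0,0.003,0.06],"roll": 0,"fingers": 0.4},{"translation": [0,0.003,0.09],"roll": 0,"fingers": 0.4},{"translation": [0,0.003,0.115],"roll": 0,"fingers": 0.4},{"translation": [0,0.003,0.135],"roll": 0,"fingers": 0.4},{"translation": [0,0.003,0.145],"roll": 0,"fingers": 0.4},{"translation": [0,0.003,0.15],"roll": 0,"fingers": 0.4},{"translation": [0,0.003,0.153],"roll": 0,"fingers": 0.4},{"translation": [0,0.003,0.153],"roll": 0,"fingers": 0.4},{"translation": [0,0.003,0.153],"roll": 0,"fingers": 0.4}]}}

```text
t: 17.75
position: [531.0, 286.6, 110.3]
ee_rot: [0.001, 0.0, 1.0, 0.0]
ft_force: [0.1, 0.9, -1.6]
grip_width: 53.6
gripper_force: 106.4
```

```bash
python3 - <<'E'
from h import *
from cell import imaging
S=imaging.snapshot("side")["frame"];cv2.imwrite("pics/r1.png",cv2.resize(S[80:260,220:400],(540,540)))
E
```

```text
(no output)
```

View pics/r1.png

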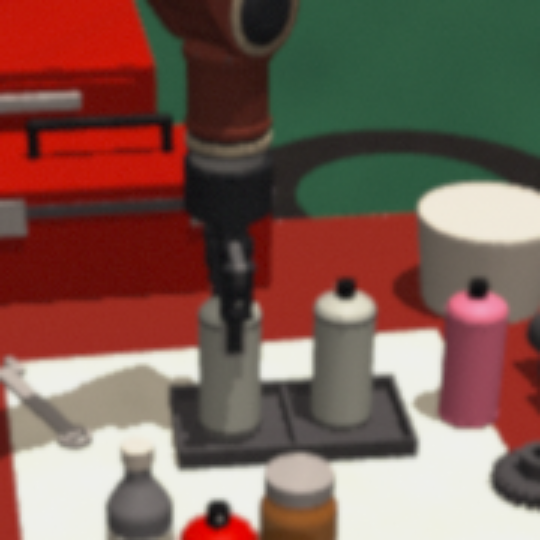

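The can hangs in the free bay with its base at about (230,435), just above the floor. I'll lower it to contact in small steps.

{"fn": "step_arm", "kwargs": {"series": [{"translation": [0,-0.002,0.002],"roll": 0,"fingers": 0.4},{"translation": [0,-0.002,0.004],"roll": 0,"fingers": 0.4},{"translation": [0,-0.002,0.005],"roll": 0,"fingers": 0.4},{"translation": [0,-0.002,0.005],"roll": 0,"fingers": 0.4},{"translation": [0,-0.002,0.005],"roll": 0,"fingers": 0.4}], "squeeze": 40}}

```text
t: 18.3
position: [530.9, 284.0, 105.4]
ee_rot: [0.001, 0.001, 1.0, -0.0]
ft_force: [-0.6, -1.9, 4.9]
grip_width: 54.0
gripper_force: 107.3
```

{"fn": "step_arm", "kwargs": {"series": [{"translation": [0,0,0],"roll": 0,"fingers": 0.64},{"translation": [0,0,0],"roll": 0,"fingers": 0.68},{"translation": [0,0,0],"roll": 0,"fingers": 0.75},{"translation": [0,0,0],"roll": 0,"fingers": 0.85},{"translation": [0,0,0],"roll": 0,"fingers": 0.95},{"translation": [0,0,0],"roll": 0,"fingers": 0.95},{"translation": [0,0,0],"roll": 0,"fingers": 0.95},{"translation": [0,0,-0.01],"roll": 0,"fingers": 0.95},{"translation": [0,0,-0.03],"roll": 0,"fingers": 0.95},{"translation": [0,0,-0.06],"roll": 0,"fingers": 0.95},{"translation": [0,0,-0.1],"roll": 0,"fingers": 0.95},{"translation": [0,0,-0.14],"roll": 0,"fingers": 0.95},{"translation": [0,0,-0.16],"roll": 0,"fingers": 0.95},{"translation": [0,0,-0.16],"roll": 0,"fingers": 0.95},{"translation": [0,0,-0.16],"roll": 0,"fingers": 0.95}]}}

```text
t: 19.8
position: [530.1, 284.2, 264.5]
ee_rot: [0.0, 0.0, 1.0, -0.0]
ft_force: [0.3, -0.6, -0.4]
grip_width: 81.1
gripper_force: 0.0
```

```bash
python3 - <<'E'
from h import *
from cell import imaging,state
print(state()["position"],state()["grip_width"])
S=imaging.snapshot("side")["frame"];cv2.imwrite("pics/r2.png",cv2.resize(S[140:420,210:430],(472,600)))
E
```

```text
[530.10430665 284.16988467 264.52302923] 81.06403689708827
```

View pics/r2.png

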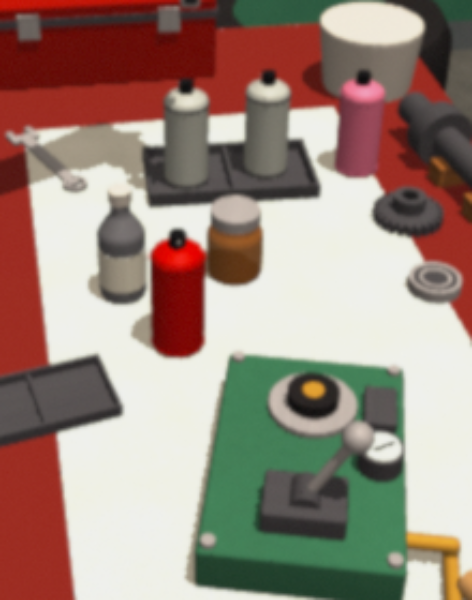

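The can stands upright at (187,140) in the free bay. The pad is up, the lever is open with its ball at (358,436), and the jar, bottle and full can haven't moved.

```bash
python3 -c "
from cell import r
print(r.sign_off())"
```

```text
the job is handed in; nothing more can be done
None
```

I opened the lever, pressed the can home on the collar and held it for over a second, then stood it in the rack's free bay and handed the job in at about 20 s; no verdict was returned.

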